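# Present a counting slide to the label reader

## Robot

A 6-joint arm with a two-finger parallel gripper is mounted at the origin on the work surface. World frame = base frame: x ahead of the robot, y to its left, z up, the work surface at z = 0. Lengths are in mm, angles in rad, forces in N, time in s.
With the tool pointing down it reaches from about 275 to 750 mm from the base axis. Payload 10.2 kg.
Tool frame: the origin (TCP) lies midway between the tips of the shut fingers; the grasp point (between the pads) lies 19 mm behind it; x points along the fingers, y is the direction in which the jaws open and shut, and the axes are right-handed (so a half turn about x gives the same grasp; the last joint's range is limited). The gripper opens to 85 mm and grips with 20 to 120 N. Pads are 22 mm wide; open, the fingers measure 114 mm over their backs; the gripper's body (76 mm by 85 mm) begins 54 mm behind the grasp point. The pads swing forward as they close: fully open they stand 13 mm farther back than shut.
Start: joints at [1.12, 0.313, 1.498, -0, 1.331, -0.223], TCP at [118.576, 511.44, 231.294] pointing down, gripper open.
Joint ranges: [-2.94, 2.94], [-0.97, 2.17], [0.19, 2.56], [-1.23, 4.37], [0.02, 3.11], [-2.88, 2.88]. Speed limits (rad/s): [2.39, 2.39, 3.01, 3.14, 3.14, 3.14].

## Interface

Orientations are given as a unit quaternion [w, x, y, z].
In Python, from rig import sense, capture, get_calibration, finish_job gives the robot as it stands.
- The arm moves only by the tool jog_arm, never from a script. Its argument "increments" is a list of rows, each an object of numbers: "rx", "ry", "rz": the turn, a rotation vector about the tool's x, y, z in rad; "x", "y", "z": the shift along the tool's x, y, z in mm; "hand": the finger opening in mm, from 0 to 85.4. A call has 1 to 5 rows; each row shifts and turns the commanded pose from where the row before left it, along the tool's axes as they then stand; what a row does not reach is not made up. A row lasts 1/8 s, in which the tool goes at most 62.5 mm and 10.7 degrees, less where a joint would pass 70% of its speed; a pose out of reach is approached as far as the arm can. A call with a gripper value outside its range is refused whole. The fingers move at their own pace and stop on an object; "force" is the grip in N (left out, the last holds). Time passes only in rows, so rows that do not move let the fingers close. It gives the time, the measured TCP pose, the force and the opening at its end, in the units of the state.
- sense(): the state, without advancing time (a new reading comes with each control period).
- capture(name): name is "scene" or "top"; returns the picture (384x512x3 uint8, red, green, blue); there is no depth.
- get_calibration(name): a dict with "camera_matrix" (3x3 intrinsics, pixels), "R" (3x3) and "t" (3): a world point X has camera coordinates R X + t. Camera axes: x right, y down, z forward; pixel columns grow to the right and rows downward; lengths in mm; the calibration is good to about 2 mm. A picture is of the moment at which its call begins. get_calibration takes no time and is no camera call.
- finish_job(): hands the job in, once; it reports no verdict.
The state is a dict: "time_s": time; "joints": joint angles; "dq": joint speeds; "tau": joint torques, N m; "eef_pos": TCP position; "ee_rot": TCP orientation; "force": force on the tool from outside, world axes, zero at the start; "wrist_torque": the same for the moment, N m; "grip_width": opening from 0.0 (shut) to 1.0 (fully open).
Only numpy, scipy, OpenCV 4.12 (cv2) and the standard library are available. Lean on these libraries where they do the work, as an engineer would, in place of code of your own. Each camera call takes 0.05 s, during which the arm holds its last target.

## Task

Take the counting slide with the orange bar off its rest and hold it, level and label up, for the label reader: its frosted end (the one with the small corner notch) 10 cm above the middle of the cross on the reader's base, level with the orange band, and pointing straight at the reader's post, as the arrow shows. Hold it by the clear glass, so that the fingers leave the frosted end free, and finish while still holding it there, still and in the air. Leave the blue-barred slide and everything else on the bench undisturbed.

Things in the scene. Friction and masses are not known exactly. Their poses are not given: they have to be found in the camera images.
- slide: the slide to present: thick glass, 76 x 32 x 5 mm (x, y, z), 25-42 g. Origin at the centre of its underside, z out of the labelled face. Clear greenish glass from x = -38 to +16 mm; frosted white end with an ORANGE bar on top from +16 to +38 mm, with a 6 x 7 mm notch in its +x, -y corner (far right when the label is up and that end points away). Starts label up, sloping 20 deg
- slide_label (a point): centre of the top face of the frosted end of the orange-barred slide: at (27, 0, 5) mm in the slide's frame, same axes
- other_slide: bystander: a like slide with a BLUE bar, on the other rest, lying in the same way
- rest_a: fixed rest under the orange-barred slide. Base 110 x 60 x 8 mm, origin at the centre of its underside, any yaw. Blue beam, 16 mm wide (the slide overhangs it 8 mm at both long edges), rises 20 deg towards the rest's +x, with a 3 mm lip at its low end. The slide's origin lies 50 mm above the rest's, its frosted end uphill (+x)
- rest_b: an identical fixed rest, under the blue-barred slide
- reader: fixed label reader, origin under the mark, on the bench. Grey base 240 x 100 x 8 mm, x = -60 to +180 mm. White post 24 x 30 mm at x = +150 mm, 208 mm high, with an orange band whose middle is 108 mm above the bench. On it a blue head 75 x 55 x 45 mm with a black lens tilted down to the mark: 175 mm or more above the bench, x = +95 mm or more
- reader_mark (a point): centre of the black cross in a 40 mm orange ring on top of the reader's base, 8 mm above the bench; x towards the post (an orange arrow on the base shows it), z up
- oil_bottle: bystander: amber glass oil bottle with black cap, 34 mm across, 75 mm tall, origin at the centre of its underside
- petri_dish: bystander: clear shallow dish, 90 mm across, 16 mm high, origin at the centre of its underside
- pen: bystander: white marker pen with blue cap lying on the bench, 136 mm long along its x, 13 mm thick
- tally: bystander: round steel hand counter, 44 mm across, 20 mm high
- stain_jar: bystander: green glass jar with white cap, 52 mm across, 70 mm tall
Mind the look-alikes: they are no part of the job. Leave any red look-alike of the slide alone. Leave any purple look-alike of the rest_a alone.

How it is judged (in metres and radians):
On the way:
1. the orange-barred slide is off its rest and carried by the gripper (contact force between slide and the fingers above 0.5 N and contact force between slide and rest_a below 0.02 N and distance between slide and rest_a above 0.09 m), for 0.2 s.
At the end, for the whole second after the job is handed in: Slide held still in the air by its clear glass (grip centre 4 mm or more off the frost): frosted end within 15 mm of the cross sideways, 80-120 mm above the base, label up, level within 10 deg, pointing at the post within 11 deg; blue slide moved under 15 mm, other things under 30 mm (contact force between slide and the fingers above 0.5 N and horizontal distance between slide_label and reader_mark below 0.015 m and z of slide_label in the frame of reader_mark between 0.08 and 0.12 m and angle between slide's own z axis and vertical below 0.175 rad and angle between the x axis of slide and the x axis of reader, either way round below 0.2 rad and x of slide in the frame of reader_mark below -0.01 m and x of the grasp point in the frame of slide below 0.012 m and linear speed of slide below 0.02 m/s and angular speed of slide below 0.2 rad/s and contact force between slide and reader below 0.05 N and contact force between slide and rest_a below 0.05 N and distance of other_slide from where it was at the start of the episode below 0.015 m and distance of each of oil_bottle, petri_dish, pen, tally, stain_jar from where it was at the start of the episode below 0.03 m); the arm keeps its last pose, push and grip.
It fails at once if the blue-barred slide is disturbed (more than 15 mm) (distance of other_slide from where it was at the start of the episode above 0.015 m).
It fails at once if a bystander is disturbed (more than 30 mm) (distance of any of oil_bottle, petri_dish, pen, tally, stain_jar from where it was at the start of the episode above 0.03 m).
It also fails if it takes over 35 s, if anything falls off the work surface, if the arm or the gripper's body presses on something with over 40 N, if the wrist force passes 120 N, or if a joint passes its speed limit or range.

## Working session

There is one attempt and no reset: what is moved stays moved. The work goes in short steps, Python scripts to look and compute and a tool call to move; the robot and the scene stay as the last step left them, time stands still between calls to the robot, and variables do not carry over. Pictures are saved under pics/ and viewed, and the job is handed in when it is done.

Besides the shell and the picture viewer there is one more tool, called after "Emit:" by a JSON object that holds its "method" and its "body". jog_arm: Moves the arm, as the interface text tells. Its arguments: {"type":"object","properties":{"increments":{"type":"array","items":{"type":"object","properties":{"rx":{"type":"number"},"ry":{"type":"number"},"rz":{"type":"number"},"x":{"type":"number"},"y":{"type":"number"},"z":{"type":"number"},"hand":{"type":"number"}}}},"force":{"type":"number"}},"required":["increments"]}

```bash
ls; mkdir -p pics; python3 - <<'E'
from rig import sense, capture, get_calibration
import cv2
s=sense()
for k,v in s.items(): print(k,v)
for n in ["scene","top"]:
    im=capture(n); cv2.imwrite(f"pics/{n}0.png",cv2.resize(im[:,:,::-1],None,fx=1.5,fy=1.5,interpolation=cv2.INTER_CUBIC)); cv2.imwrite(f"{n}0_raw.png",im[:,:,::-1])
    c=get_calibration(n); print(n,c)
E
```

```text
pics
time_s 0.0
joints [ 1.11965433e+00  3.13463102e-01  1.49847522e+00 -8.67231341e-06
  1.33101064e+00 -2.23362027e-01]
dq [ 8.07734092e-05 -6.59678018e-04 -1.25173756e-03 -2.91483995e-03
  9.54677640e-04  7.05286118e-04]
tau [-1.34007227e-03 -4.12268722e+01 -2.59737951e+01 -2.22047611e-04
  4.20675759e-03  1.94510955e-05]
eef_pos [118.42508569 511.18755224 230.71402438]
ee_rot [ 0.70236988  0.07990416  0.7026816  -0.08081115]
force [-0.06241634  0.2029119  -0.08505177]
wrist_torque [ 0.00919761 -0.00301715 -0.01810905]
grip_width 1.0002694316846725
scene {'camera_matrix': array([[410.45176935,   0.        , 253.06379569],
       [  0.        , 410.45176935, 197.59464288],
       [  0.        ,   0.        ,   1.        ]]), 'R': array([[-0.65033928,  0.75947609, -0.0159652 ],
       [ 0.61891749,  0.51755905, -0.59082464],
       [-0.44045426, -0.39411762, -0.80664202]]), 't': array([ 315.49013387, -310.1262495 , 1290.73941398])}
top {'camera_matrix': array([[398.84921404,   0.        , 253.961528  ],
       [  0.        , 398.84921404, 198.17276834],
       [  0.        ,   0.        ,   1.        ]]), 'R': array([[-0.02115661, -0.99942171, -0.02662028],
       [-0.99744312,  0.02291771, -0.06769044],
       [ 0.06826137,  0.02512012, -0.99735117]]), 't': array([  74.17763436,  565.08193749, 1254.64551528])}
```

View pics/scene0.png

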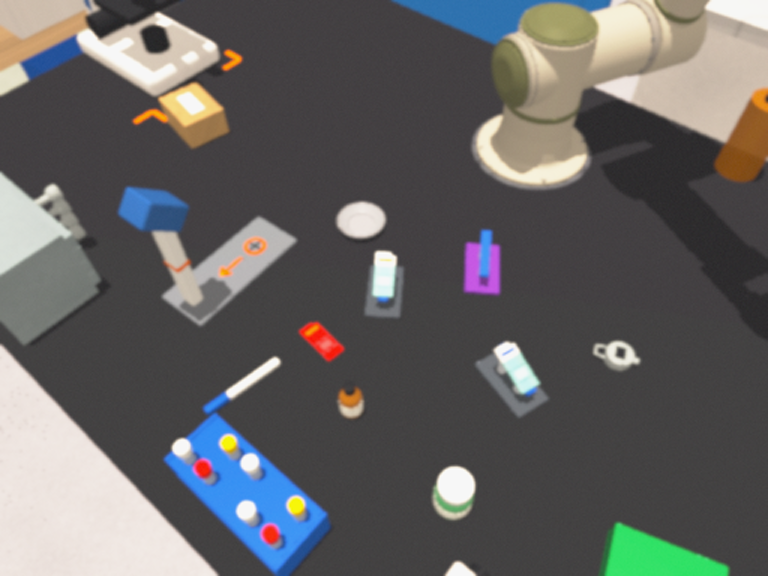

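View pics/top0.png

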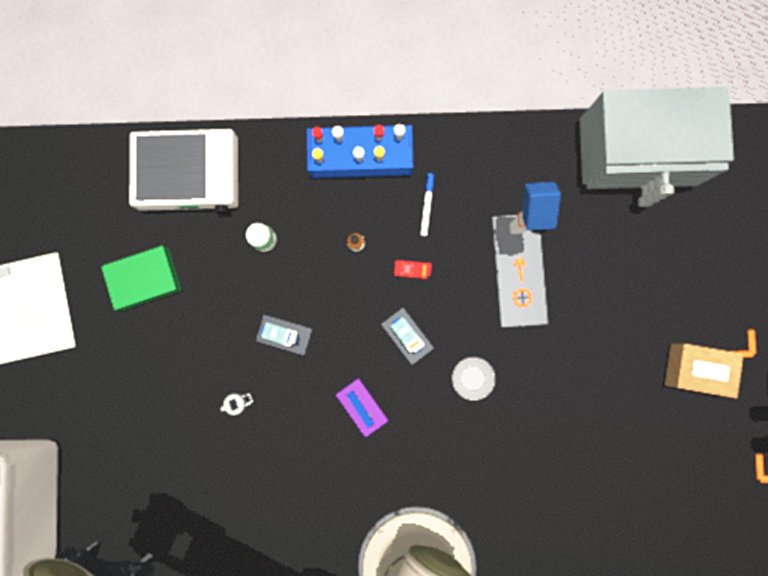

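Two glass slides on grey rests show in both views. In the scene view (1.5x pixels) they are at (384,278) and (517,368), and in the top view at (407,334) and (282,334). The red look-alike is at top (412,269) and the purple rest at top (361,408). I'll crop both slides to read the bar colours.

```bash
python3 - <<'E'
import cv2,numpy as np
t=cv2.imread("top0_raw.png"); s=cv2.imread("scene0_raw.png")
def cr(im,u,v,r=28): return cv2.resize(im[v-r:v+r,u-r:u+r],(390,290) if 0 else (290,290),interpolation=cv2.INTER_NEAREST)
o=np.vstack([np.hstack([cr(t,271,223),cr(t,188,222)]),np.hstack([cr(s,256,186),cr(s,344,250)])])
cv2.imwrite("pics/crops.png",o)
E
```

```text
(no output)
```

View pics/crops.png

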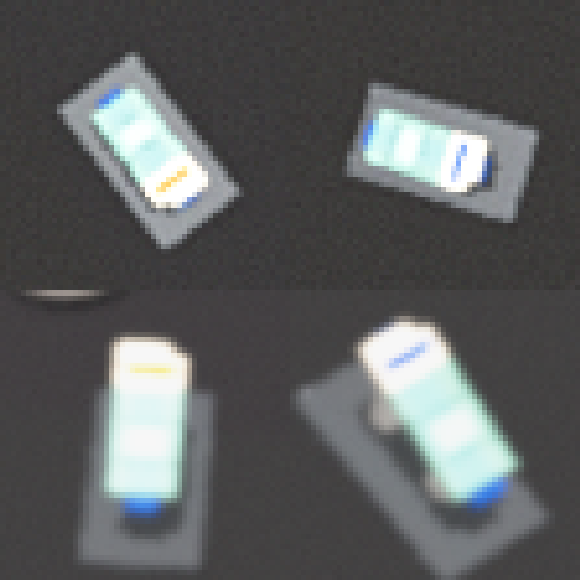

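The crops show the orange bar on the slide at raw top pixel (271,223) and scene (256,186), and the blue bar on the other. So the target is the left crop, with its frosted end toward image lower right in the top view. Next I'll measure the rest, the slide and the reader.

```bash
cat > h.py <<'E'
import numpy as np, cv2
from rig import get_calibration
C={n:get_calibration(n) for n in("scene","top")}
def ray(n,uv):
    c=C[n];K=c["camera_matrix"];R=np.array(c["R"]);t=np.array(c["t"])
    return -R.T@t, R.T@np.linalg.inv(K)@np.array([uv[0],uv[1],1.])
def cast(n,uv,z):
    o,d=ray(n,uv); return o+d*(z-o[2])/d[2]
def tri(uv1,uv2):
    o1,d1=ray("scene",uv1);o2,d2=ray("top",uv2)
    d1/=np.linalg.norm(d1);d2/=np.linalg.norm(d2)
    s=np.linalg.lstsq(np.c_[d1,-d2],o2-o1,rcond=None)[0]
    a=o1+d1*s[0];b=o2+d2*s[1]; return (a+b)/2,np.linalg.norm(a-b)
def proj(n,X):
    c=C[n];p=c["camera_matrix"]@(np.array(c["R"])@X+c["t"]);return p[:2]/p[2]
E
python3 - <<'E'
from h import *
np.set_printoptions(precision=1,suppress=True)
P={}
for n,(u,v) in {"top":(271,223),"scene":(256,190)}.items():
    im=cv2.imread(n+"0_raw.png"); r=34
    hsv=cv2.cvtColor(im,cv2.COLOR_BGR2HSV)
    m=(hsv[...,2]>80).astype(np.uint8); mm=np.zeros_like(m); mm[v-r:v+r,u-r:u+r]=m[v-r:v+r,u-r:u+r]
    k,l,st,ce=cv2.connectedComponentsWithStats(mm); i=l[v,u]; 
    m=(l==i).astype(np.uint8)
    cs,_=cv2.findContours(m,cv2.RETR_EXTERNAL,cv2.CHAIN_APPROX_NONE); c=max(cs,key=cv2.contourArea)
    print(n,"rest area",cv2.contourArea(c))
    if n=="top":
        W=np.array([cast(n,p[0],8)[:2] for p in c],np.float32); rr=cv2.minAreaRect(W); print("rest rect",rr, cv2.boxPoints(rr))
    g=(hsv[...,2]>150)&(m>0)&~((hsv[...,0]>105)&(hsv[...,0]<130)&(hsv[...,1]>120)); g=g.astype(np.uint8)
    cs,_=cv2.findContours(g,cv2.RETR_EXTERNAL,cv2.CHAIN_APPROX_NONE); c=max(cs,key=cv2.contourArea)
    M=cv2.moments(g,True); ce=(M['m10']/M['m00'],M['m01']/M['m00']); P[n]=ce
    print(n,"slide c",ce,cast(n,ce,54.7))
    o=(hsv[...,0]>8)&(hsv[...,0]<28)&(hsv[...,1]>90)&(hsv[...,2]>150)&(m>0)
    ys,xs=np.nonzero(o); print(n,"bar",xs.mean(),ys.mean(),len(xs)); P[n+"b"]=(xs.mean(),ys.mean())
    f=(hsv[...,1]<40)&(hsv[...,2]>200)&(m>0)
    if n=="top":
        W=np.array([cast(n,p[0],54.7)[:2] for p in c],np.float32); print("slide rect",cv2.minAreaRect(W))
print("tri slide",tri(P["scene"],P["top"])); print("tri bar",tri(P["sceneb"],P["topb"]))
# reader
for n,(u0,u1,v0,v1) in {"top":(325,370,160,215),"scene":(140,185,150,190)}.items():
    im=cv2.imread(n+"0_raw.png");hsv=cv2.cvtColor(im,cv2.COLOR_BGR2HSV)
    o=((hsv[...,0]<22)&(hsv[...,1]>120)&(hsv[...,2]>150)).astype(np.uint8); mm=np.zeros_like(o); mm[v0:v1,u0:u1]=o[v0:v1,u0:u1]
    k,l,st,ce=cv2.connectedComponentsWithStats(mm,connectivity=8)
    for i in range(1,k):
        if st[i,4]>8:
            x,y,w,h,a=st[i]; cc=(x+(w-1)/2,y+(h-1)/2); print(n,st[i],ce[i],"bbox c",cc,cast(n,cc,8),"cent",cast(n,ce[i],8))
im=cv2.imread("top0_raw.png");hsv=cv2.cvtColor(im,cv2.COLOR_BGR2HSV)
m=((hsv[...,2]>60)).astype(np.uint8);mm=np.zeros_like(m);mm[154:222,322:372]=m[154:222,322:372]
cs,_=cv2.findContours(mm,cv2.RETR_EXTERNAL,cv2.CHAIN_APPROX_NONE);c=max(cs,key=cv2.contourArea)
W=np.array([cast("top",p[0],8)[:2] for p in c],np.float32);rr=cv2.minAreaRect(W);print("reader",rr,cv2.boxPoints(rr))
E
python3 - <<'E'
import cv2
im=cv2.imread("top0_raw.png")[115:225,310:390];cv2.imwrite("pics/rd.png",cv2.resize(im,None,fx=5,fy=5,interpolation=cv2.INTER_NEAREST))
E
```

```text
top rest area 639.5
rest rect ((484.71771240234375, 8.280616760253906), (112.56634521484375, 62.19197082519531), 35.678077697753906) [[420.9   0.7]
 [457.1 -49.8]
 [548.6  15.8]
 [512.3  66.4]]
top slide c (271.54442344045367, 223.5406427221172) [484.4   8.1  54.7]
top bar 275.2857142857143 229.57142857142858 7
slide rect ((484.04345703125, 9.386863708496094), (102.33040618896484, 54.131370544433594), 36.03138732910156)
scene rest area 966.0
scene slide c (255.56223175965664, 182.56437768240343) [484.8   9.1  54.7]
scene bar 258.0 173.0 1
tri slide (array([484.2,   8.3,  53.5]), np.float64(0.49919810847936674))
tri bar (array([464.7,  -1.6,  65.4]), np.float64(2.8734764780591937))
top [343 172   7  15  28] [346.1 178. ] bbox c (np.float64(346.0), np.float64(179.0)) [ 622.4 -235.5    8. ] cent [ 625.8 -235.8    8. ]
top [342 193  12  11  45] [347.9 197.9] bbox c (np.float64(347.5), np.float64(198.0)) [ 561.1 -238.     8. ] cent [ 561.4 -239.2    8. ]
scene [163 158  14  12  80] [169.6 164. ] bbox c (np.float64(169.5), np.float64(163.5)) [ 558.2 -241.1    8. ] cent [ 559.4 -239.6    8. ]
scene [147 172  14  12  54] [152.3 178.6] bbox c (np.float64(153.5), np.float64(177.5)) [ 619.8 -237.4    8. ] cent [ 624.5 -237.1    8. ]
reader ((595.3587036132812, -236.35435485839844), (157.3358612060547, 217.5361785888672), 88.12824249267578) [[ 484.1 -311.4]
 [ 701.5 -318.5]
 [ 706.6 -161.3]
 [ 489.2 -154.2]]
```

View pics/rd.png

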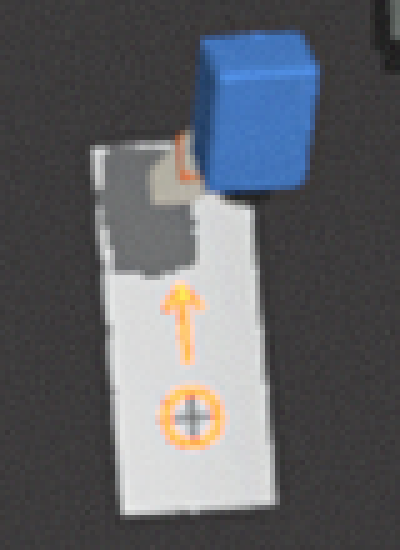

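```bash
cat >> h.py <<'E'
from scipy.spatial.transform import Rotation as Ro
def pose(s): q=np.array(s["ee_rot"]); return np.array(s["eef_pos"]),Ro.from_quat([q[1],q[2],q[3],q[0]])
def Rz(yaw,tilt=0): # slide-aligned tool: tool z = slide x, tool x = -slide z
    d=np.array([np.cos(yaw),np.sin(yaw),0]);ez=np.array([0,0,1.])
    xs=np.cos(tilt)*d+np.sin(tilt)*ez; zs=-np.sin(tilt)*d+np.cos(tilt)*ez; ys=np.cross(zs,xs)
    return Ro.from_matrix(np.c_[-zs,ys,xs]), np.c_[xs,ys,zs]
def rows(p0,R0,p1,R1,n):
    w=(R0.inv()*R1).as_rotvec()/n; dp=(p1-p0)/n; out=[]
    for k in range(n):
        Rk=R0*Ro.from_rotvec(w*k); out.append(np.r_[Rk.inv().apply(dp),w])
    return np.array(out)
def show(r):
    for a in r: print("x %.1f y %.1f z %.1f | rx %.3f ry %.3f rz %.3f"%tuple(a))
E
python3 - <<'E'
from h import *
np.set_printoptions(precision=2,suppress=True)
im=cv2.imread("top0_raw.png");g=cv2.cvtColor(im,cv2.COLOR_BGR2GRAY)
# base edges: left and right subpixel crossings per row
def fit(v0,v1,side):
    pts=[]
    for v in range(v0,v1):
        r=g[v,320:372].astype(float)
        ii=np.nonzero(r>110)[0]
        i=ii[0] if side<0 else ii[-1]
        j=i+side; f=(r[i]-110)/(r[i]-r[j]+1e-6); u=320+i+side*f
        pts.append(cast("top",(u,v),8)[:2])
    vx,vy,x,y=cv2.fitLine(np.array(pts,np.float32),cv2.DIST_HUBER,0,.01,.01).ravel(); return np.degrees(np.arctan(vy/vx)),(x,y)
print(fit(148,214,-1),fit(160,212,1))
# cross centre
for n,(u0,u1,v0,v1) in {"top":(343,353,193,203),"scene":(164,176,158,170)}.items():
    b=cv2.imread(n+"0_raw.png")[v0:v1,u0:u1].astype(float); print(b.min(2).astype(int))
s=__import__("rig").sense()
p,R=pose(s)
yaw=np.radians(-144.3); Rg,S=Rz(yaw,np.radians(20))
o=np.array([484.6,8.3,50]); gp=o+S@[-7,0,2.5]; tcp=gp-19*S[:,2]; print("grasp tcp",tcp)
print(R.as_matrix())
show(rows(p,R,tcp+100*S[:,2],Rg,20))
E
```

```text
(np.float32(2.475678), (np.float32(596.2958), np.float32(-186.4853))) (np.float32(2.5656407), (np.float32(600.2846), np.float32(-287.9892)))
[[210 169 109  92  86  86  95  94 129 180]
 [164 109  99 137 121 119 157 143 105 110]
 [ 94 103 159 205 169 147 210 211 156  93]
 [ 90 158 217 224 170 149 198 220 200 128]
 [104 179 209 200 171 139 175 190 190 146]
 [ 96 152 165 155 145 122 143 160 162 129]
 [ 91 151 179 185 179 142 170 205 218 173]
 [ 95 162 220 224 199 156 184 222 216 158]
 [124 111 177 217 202 150 183 215 173 106]
 [164  87 110 152 180 150 152 160 112 108]]
[[181 177 172 163 150 135 127 131 140 150 163 173]
 [171 162 144 122 111 108 105 103 100 106 127 149]
 [146 120  99 103 121 138 143 132 106  86  86 109]
 [113  94  97 116 144 159 157 144 128 115  97  77]
 [ 91 108 129 135 142 148 145 141 143 147 126  80]
 [ 86 128 154 149 133 124 121 134 154 161 136  84]
 [ 81 133 157 152 135 125 124 132 145 149 123  68]
 [ 72 117 140 142 141 149 152 143 130 114  88  53]
 [ 58  81 109 129 147 157 157 143 114  80  56  83]
 [ 85  54  70 101 123 128 121 107  78  61  86 128]
 [133  96  70  70 
[... 499 characters left out ...]
1.3 z 30.6 | rx 0.113 ry -0.009 rz -0.020
x 8.1 y 4.9 z 30.1 | rx 0.113 ry -0.009 rz -0.020
x 8.2 y 8.4 z 29.3 | rx 0.113 ry -0.009 rz -0.020
x 8.3 y 11.9 z 28.1 | rx 0.113 ry -0.009 rz -0.020
x 8.3 y 15.1 z 26.5 | rx 0.113 ry -0.009 rz -0.020
x 8.2 y 18.2 z 24.5 | rx 0.113 ry -0.009 rz -0.020
x 8.0 y 21.0 z 22.2 | rx 0.113 ry -0.009 rz -0.020
x 7.7 y 23.5 z 19.7 | rx 0.113 ry -0.009 rz -0.020
x 7.4 y 25.7 z 16.8 | rx 0.113 ry -0.009 rz -0.020
x 7.0 y 27.6 z 13.7 | rx 0.113 ry -0.009 rz -0.020
x 6.6 y 29.1 z 10.4 | rx 0.113 ry -0.009 rz -0.020
x 6.1 y 30.2 z 7.0 | rx 0.113 ry -0.009 rz -0.020
x 5.5 y 30.9 z 3.5 | rx 0.113 ry -0.009 rz -0.020
x 4.9 y 31.2 z -0.1 | rx 0.113 ry -0.009 rz -0.020
```

Measurements so far:
- **Rest:** the base measures 112 x 62 mm against the stated 110 x 60. Its centre is (484.6, 8.3) with +x at -144.3°.
- **Slide:** triangulated at height 53.5 mm against an expected 54.7, and centred on the rest.
- **Reader:** the cross is at about (560.5, -239), with the reader yawed 2.5°.

Next I move to a point above the slide.

Emit:
{"method": "jog_arm", "body": {"increments": [{"x": 5.3, "y": -19, "z": 24.7, "rx": 0.113, "ry": -0.009, "rz": -0.02, "hand": 62}, {"x": 5.8, "y": -16, "z": 26.6, "rx": 0.113, "ry": -0.009, "rz": -0.02, "hand": 62}, {"x": 6.4, "y": -12.8, "z": 28.2, "rx": 0.113, "ry": -0.009, "rz": -0.02, "hand": 62}, {"x": 6.8, "y": -9.4, "z": 29.4, "rx": 0.113, "ry": -0.009, "rz": -0.02, "hand": 62}, {"x": 7.3, "y": -5.9, "z": 30.2, "rx": 0.113, "ry": -0.009, "rz": -0.02, "hand": 62}], "force": 40}}

```text
time_s: 0.72
eef_pos: [217.8, 390.0, 204.6]
ee_rot: [0.662, 0.237, 0.639, -0.311]
force: [0.1, 0.7, -0.4]
grip_width: 0.722
```

Emit:
{"method": "jog_arm", "body": {"increments": [{"x": 7.6, "y": -2.3, "z": 30.6, "rx": 0.113, "ry": -0.009, "rz": -0.02, "hand": 62}, {"x": 7.9, "y": 1.3, "z": 30.6, "rx": 0.113, "ry": -0.009, "rz": -0.02, "hand": 62}, {"x": 8.1, "y": 4.9, "z": 30.1, "rx": 0.113, "ry": -0.009, "rz": -0.02, "hand": 62}, {"x": 8.2, "y": 8.4, "z": 29.3, "rx": 0.113, "ry": -0.009, "rz": -0.02, "hand": 62}, {"x": 8.3, "y": 11.9, "z": 28.1, "rx": 0.113, "ry": -0.009, "rz": -0.02, "hand": 62}]}}

```text
time_s: 1.35
eef_pos: [316.5, 269.5, 178.5]
ee_rot: [0.568, 0.374, 0.523, -0.514]
force: [0.5, -0.4, -0.0]
grip_width: 0.726
```

Emit:
{"method": "jog_arm", "body": {"increments": [{"x": 8.3, "y": 15.1, "z": 26.5, "rx": 0.113, "ry": -0.009, "rz": -0.02, "hand": 62}, {"x": 8.2, "y": 18.2, "z": 24.5, "rx": 0.113, "ry": -0.009, "rz": -0.02, "hand": 62}, {"x": 8, "y": 21, "z": 22.2, "rx": 0.113, "ry": -0.009, "rz": -0.02, "hand": 62}, {"x": 7.7, "y": 23.5, "z": 19.7, "rx": 0.113, "ry": -0.009, "rz": -0.02, "hand": 62}, {"x": 7.4, "y": 25.7, "z": 16.8, "rx": 0.113, "ry": -0.009, "rz": -0.02, "hand": 62}]}}

```text
time_s: 1.98
eef_pos: [415.4, 149.1, 152.3]
ee_rot: [-0.427, -0.479, -0.364, 0.675]
force: [-0.7, 0.1, 1.0]
grip_width: 0.724
```

```bash
cat > plan.py <<'E'
from h import *
import sys
from rig import sense
yaw=np.radians(-144.3); Rg,S=Rz(yaw,np.radians(20))
o=np.array([484.6,8.3,50]); gp=o+S@[-7,0,2.5]; tcp=gp-19*S[:,2]
def go(up,n):
    s=sense();p,R=pose(s);t=tcp+up*S[:,2];print("t",s["time_s"],p,"->",t,"ang err",np.degrees((R.inv()*Rg).magnitude()),"F",s["force"],"w",s["grip_width"]*85.4,"j",s["joints"])
    show(rows(p,R,t,Rg,n))
E
python3 -c "
from plan import *
np.set_printoptions(precision=2,suppress=True)
go(100,5)"
```

```text
t 1.975 [415.38 149.11 152.28] -> [513.13  28.8  126.07] ang err 32.89291376999246 F [-0.69  0.09  0.97] w 61.861053080319785 j [ 0.19  0.36  1.68 -0.2   1.33  0.63]
x 7.0 y 27.4 z 13.7 | rx 0.113 ry -0.009 rz -0.020
x 6.6 y 28.9 z 10.4 | rx 0.113 ry -0.009 rz -0.020
x 6.1 y 30.0 z 7.0 | rx 0.113 ry -0.009 rz -0.020
x 5.5 y 30.8 z 3.6 | rx 0.113 ry -0.009 rz -0.020
x 4.9 y 31.1 z 0.0 | rx 0.113 ry -0.009 rz -0.020
```

Emit:
{"method": "jog_arm", "body": {"increments": [{"x": 7, "y": 27.4, "z": 13.7, "rx": 0.115, "ry": -0.009, "rz": -0.02, "hand": 62}, {"x": 6.6, "y": 28.9, "z": 10.4, "rx": 0.115, "ry": -0.009, "rz": -0.02, "hand": 62}, {"x": 6.1, "y": 30, "z": 7, "rx": 0.115, "ry": -0.009, "rz": -0.02, "hand": 62}, {"x": 5.5, "y": 30.8, "z": 3.6, "rx": 0.115, "ry": -0.009, "rz": -0.02, "hand": 62}, {"x": 4.9, "y": 31.1, "z": 0, "rx": 0.115, "ry": -0.009, "rz": -0.02, "hand": 62}]}}

```text
time_s: 2.6
eef_pos: [513.0, 28.8, 126.0]
ee_rot: [-0.247, -0.547, -0.172, 0.781]
force: [-0.9, 0.4, -0.0]
grip_width: 0.726
```

```bash
python3 -c "
from plan import *
from rig import capture
np.set_printoptions(precision=2,suppress=True)
go(30,3)
im=[cv2.resize(capture(n)[v-75:v+75,u-95:u+95,::-1],None,fx=4,fy=4) for n,u,v in (('scene',256,180),)]
cv2.imwrite('pics/pre.png',im[0])"
```

```text
t 2.6 [513.04  28.75 126.02] -> [493.69  14.83  60.29] ang err 0.6512035151981049 F [-0.88  0.35 -0.04] w 61.993333163201775 j [-0.06  0.57  1.45 -0.22  1.41  0.96]
x 23.3 y 0.0 z -0.1 | rx -0.004 ry 0.000 rz 0.001
x 23.3 y 0.0 z -0.0 | rx -0.004 ry 0.000 rz 0.001
x 23.3 y 0.0 z -0.0 | rx -0.004 ry 0.000 rz 0.001
```

View pics/pre.png

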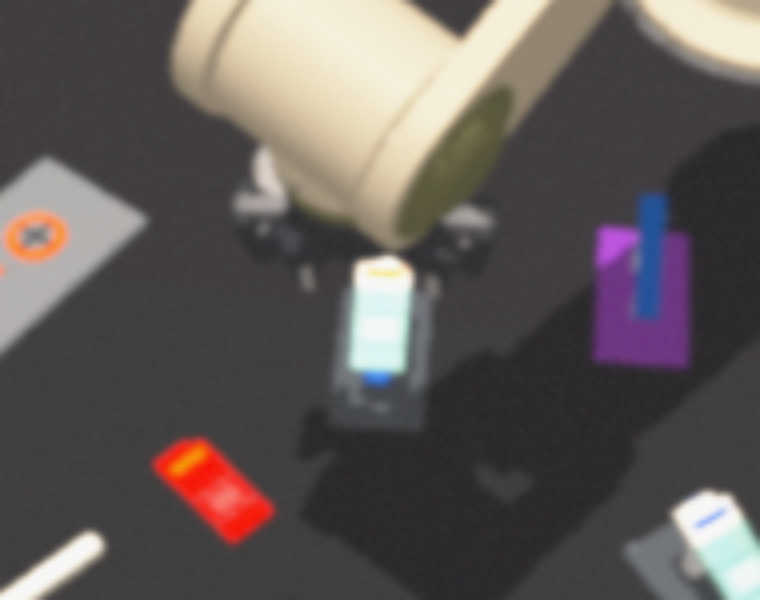

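The fingertips at crop (307,278) and (433,286) straddle the orange slide at (381,315), centred on it and clear of its edges. Now I descend along the slide's normal.

Emit:
{"method": "jog_arm", "body": {"increments": [{"x": 23.3, "rx": -0.004, "hand": 62}, {"x": 23.3, "rx": -0.004, "hand": 62}, {"x": 23.3, "rx": -0.003, "hand": 62}, {"x": 15, "hand": 62}, {"x": 15, "hand": 62}]}}

```text
schema error: expected keys rx, ry, rz, x, y, z, hand
```

```bash
python3 -c "
from plan import *
from rig import capture
np.set_printoptions(precision=2,suppress=True)
go(0,1)
im=[cv2.resize(capture(n)[v-60:v+60,u-75:u+75,::-1],None,fx=5,fy=5) for n,u,v in (('scene',256,180),)]
cv2.imwrite('pics/down.png',im[0])"
```

```text
t 2.65 [514.67  25.86 125.23] -> [485.36   8.85  32.1 ] ang err 1.0670867756093714 F [-0.9  -4.08 -0.94] w 61.95695942875226 j [-0.07  0.57  1.44 -0.22  1.41  0.97]
x 99.1 y -3.1 z -0.3 | rx -0.018 ry 0.002 rz 0.002
```

View pics/down.png

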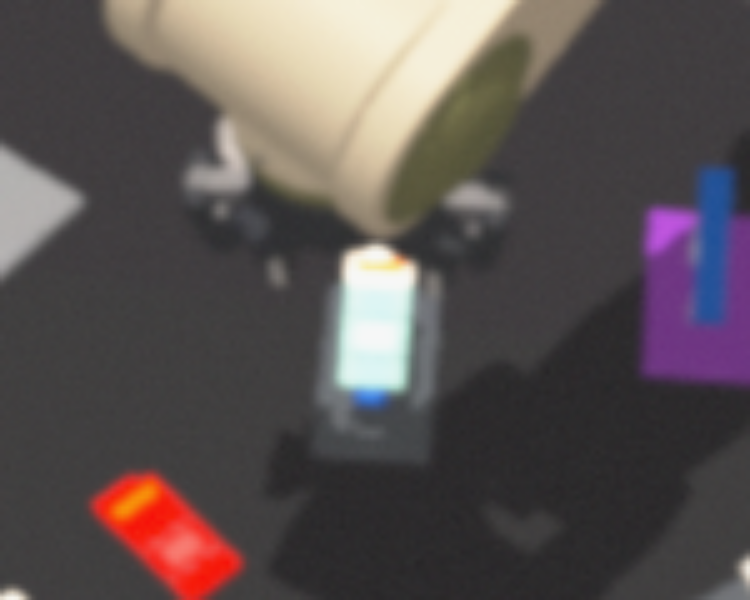

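The call was refused because rows need every key, so the arm did not descend. It was also still settling from the last move. One idle call will let it settle before I re-measure.

Emit:
{"method": "jog_arm", "body": {"increments": [{"x": 0, "y": 0, "z": 0, "rx": 0, "ry": 0, "rz": 0, "hand": 62}, {"x": 0, "y": 0, "z": 0, "rx": 0, "ry": 0, "rz": 0, "hand": 62}]}}

```text
time_s: 2.95
eef_pos: [512.2, 30.3, 126.7]
ee_rot: [-0.249, -0.547, -0.174, 0.78]
force: [-0.9, 0.5, 0.8]
grip_width: 0.725
```

```bash
python3 -c "
from plan import *
np.set_printoptions(precision=2,suppress=True)
go(30,3)"
```

```text
t 2.95 [512.21  30.3  126.7 ] -> [493.69  14.83  60.29] ang err 0.3329143410520308 F [-0.87  0.51  0.77] w 61.948468309499 j [-0.06  0.56  1.45 -0.22  1.41  0.96]
x 23.5 y 0.6 z -0.0 | rx -0.002 ry 0.000 rz 0.000
x 23.5 y 0.6 z -0.0 | rx -0.002 ry 0.000 rz 0.000
x 23.5 y 0.6 z -0.0 | rx -0.002 ry 0.000 rz 0.000
```

Emit:
{"method": "jog_arm", "body": {"increments": [{"x": 23.3, "y": 0, "z": 0, "rx": 0, "ry": 0, "rz": 0, "hand": 62}, {"x": 23.3, "y": 0, "z": 0, "rx": 0, "ry": 0, "rz": 0, "hand": 62}, {"x": 12, "y": 0, "z": 0, "rx": 0, "ry": 0, "rz": 0, "hand": 62}, {"x": 6, "y": 0, "z": 0, "rx": 0, "ry": 0, "rz": 0, "hand": 62}, {"x": 0, "y": 0, "z": 0, "rx": 0, "ry": 0, "rz": 0, "hand": 62}]}}

```text
time_s: 3.58
eef_pos: [494.8, 16.9, 66.1]
ee_rot: [-0.249, -0.547, -0.173, 0.78]
force: [0.4, 0.7, 0.2]
grip_width: 0.728
```

```bash
python3 -c "
from plan import *
np.set_printoptions(precision=2,suppress=True)
go(0,2)"
```

```text
t 3.575 [494.82  16.85  66.07] -> [485.36   8.85  32.1 ] ang err 0.4195511050415011 F [0.42 0.71 0.24] w 62.12871716901029 j [-0.09  0.61  1.56 -0.24  1.25  0.97]
x 18.1 y 0.5 z -0.0 | rx -0.004 ry -0.000 rz 0.000
x 18.1 y 0.5 z -0.0 | rx -0.004 ry -0.000 rz 0.000
```

Emit:
{"method": "jog_arm", "body": {"increments": [{"x": 14, "y": 0.5, "z": 0, "rx": -0.004, "ry": 0, "rz": 0, "hand": 62}, {"x": 14, "y": 0.5, "z": 0, "rx": -0.003, "ry": 0, "rz": 0, "hand": 62}, {"x": 8, "y": 0, "z": 0, "rx": 0, "ry": 0, "rz": 0, "hand": 62}, {"x": 0, "y": 0, "z": 0, "rx": 0, "ry": 0, "rz": 0, "hand": 62}, {"x": 0, "y": 0, "z": 0, "rx": 0, "ry": 0, "rz": 0, "hand": 62}]}}

```text
time_s: 4.2
eef_pos: [485.5, 8.7, 32.2]
ee_rot: [-0.251, -0.546, -0.176, 0.78]
force: [-0.1, 0.5, -0.7]
grip_width: 0.725
```

```bash
python3 -c "
from plan import *
from rig import capture
np.set_printoptions(precision=2,suppress=True)
go(0,1)
im=[cv2.resize(capture(n)[v-60:v+60,u-75:u+75,::-1],None,fx=5,fy=5) for n,u,v in (('scene',256,180),)]
cv2.imwrite('pics/down2.png',im[0])"
```

```text
t 4.2 [485.5    8.71  32.24] -> [485.36   8.85  32.1 ] ang err 0.04907055692724856 F [-0.07  0.5  -0.7 ] w 61.89204206163009 j [-0.1   0.64  1.61 -0.25  1.17  0.98]
x 0.1 y -0.2 z -0.0 | rx -0.001 ry -0.000 rz 0.000
```

View pics/down2.png

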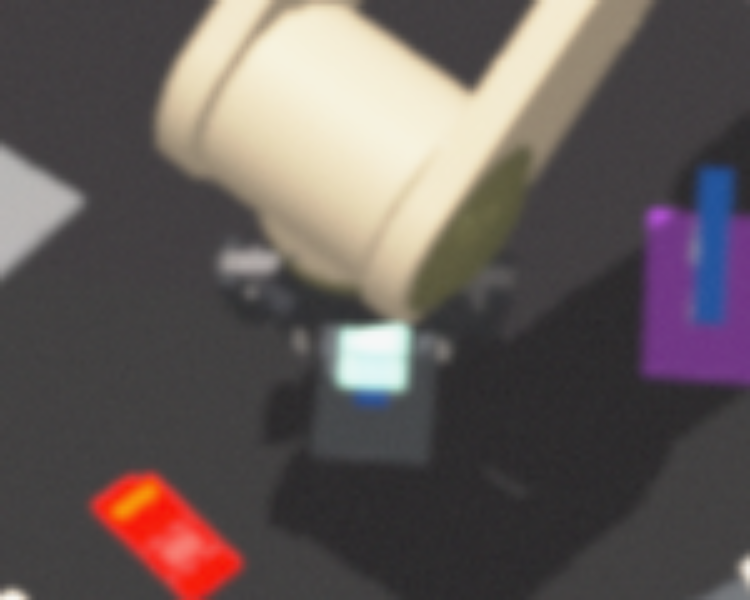

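The TCP is on target, with fingers at (301,342) and (440,347) on either side of the glass at (374,355). Closing the gripper.

Emit:
{"method": "jog_arm", "body": {"increments": [{"x": 0, "y": 0, "z": 0, "rx": 0, "ry": 0, "rz": 0, "hand": 25}, {"x": 0, "y": 0, "z": 0, "rx": 0, "ry": 0, "rz": 0, "hand": 25}, {"x": 0, "y": 0, "z": 0, "rx": 0, "ry": 0, "rz": 0, "hand": 25}, {"x": 0, "y": 0, "z": 0, "rx": 0, "ry": 0, "rz": 0, "hand": 25}, {"x": 0, "y": 0, "z": 0, "rx": 0, "ry": 0, "rz": 0, "hand": 25}], "force": 40}}

```text
time_s: 4.88
eef_pos: [485.5, 8.8, 32.3]
ee_rot: [-0.251, -0.546, -0.176, 0.78]
force: [0.9, 1.4, 5.2]
grip_width: 0.363
```

```bash
python3 -c "
from plan import *
np.set_printoptions(precision=2,suppress=True)
go(60,3)"
```

```text
t 4.875 [485.46   8.77  32.34] -> [502.02  20.82  88.48] ang err 0.04469631629213434 F [0.89 1.43 5.22] w 31.001170096931034 j [-0.1   0.64  1.61 -0.25  1.17  0.98]
x -19.9 y -0.0 z -0.0 | rx -0.000 ry -0.000 rz 0.000
x -19.9 y -0.0 z -0.0 | rx -0.000 ry -0.000 rz 0.000
x -19.9 y -0.0 z -0.0 | rx -0.000 ry -0.000 rz 0.000
```

The fingers stopped at 31 mm, which matches the slide's 32 mm width. Lifting along the normal.

Emit:
{"method": "jog_arm", "body": {"increments": [{"x": -8, "y": 0, "z": 0, "rx": 0, "ry": 0, "rz": 0, "hand": 25}, {"x": -18, "y": 0, "z": 0, "rx": 0, "ry": 0, "rz": 0, "hand": 25}, {"x": -25, "y": 0, "z": 0, "rx": 0, "ry": 0, "rz": 0, "hand": 25}, {"x": -25, "y": 0, "z": 0, "rx": 0, "ry": 0, "rz": 0, "hand": 25}, {"x": -20, "y": 0, "z": 0, "rx": 0, "ry": 0, "rz": 0, "hand": 25}]}}

```text
time_s: 5.5
eef_pos: [512.2, 28.0, 123.3]
ee_rot: [-0.251, -0.546, -0.176, 0.78]
force: [-0.7, -0.6, -1.1]
grip_width: 0.361
```

Emit:
{"method": "jog_arm", "body": {"increments": [{"x": -10, "y": 0, "z": 0, "rx": 0, "ry": 0, "rz": 0, "hand": 25}, {"x": 0, "y": 0, "z": 0, "rx": 0, "ry": 0, "rz": 0, "hand": 25}, {"x": 0, "y": 0, "z": 0, "rx": 0, "ry": 0, "rz": 0, "hand": 25}]}}

```text
time_s: 5.88
eef_pos: [514.2, 29.7, 130.8]
ee_rot: [-0.25, -0.545, -0.176, 0.78]
force: [0.7, -0.2, -1.2]
grip_width: 0.364
```

```bash
cat > plan2.py <<'E'
from h import *
from rig import sense, capture
mark=np.array([560.5,-239,8.]);ry=np.radians(2.5)
def fin(up,n,gx=-7,off=(0,0,0)):
    s=sense();p,R=pose(s);Rf,S=Rz(ry)
    lab=mark+[0,0,100+up]; o=lab-S@[27,0,5]; t=o+S@[gx,0,2.5]-19*S[:,2]+np.array(off)
    print("t",s["time_s"],p,"->",t,"ang",np.degrees((R.inv()*Rf).magnitude()),"w",s["grip_width"]*85.4,"F",s["force"],"j",s["joints"])
    show(rows(p,R,t,Rf,n))
E
python3 -c "
from plan2 import *
np.set_printoptions(precision=2,suppress=True)
fin(40,20)
for n in ('scene','top'): 
  im=capture(n); cv2.imwrite(n+'1_raw.png',im[:,:,::-1]); cv2.imwrite('pics/%s1.png'%n,cv2.resize(im[110:280,160:360,::-1],None,fx=3.5,fy=3.5))"
```

```text
t 5.875 [514.21  29.74 130.84] -> [ 526.53 -240.48  126.5 ] ang 147.35644258897736 w 31.106022403958832 F [ 0.73 -0.24 -1.18] j [-0.06  0.56  1.44 -0.22  1.42  0.95]
x 2.7 y 11.3 z 6.9 | rx -0.126 ry 0.007 rz 0.022
x 2.9 y 10.3 z 8.2 | rx -0.126 ry 0.007 rz 0.022
x 3.1 y 9.1 z 9.5 | rx -0.126 ry 0.007 rz 0.022
x 3.2 y 7.8 z 10.6 | rx -0.126 ry 0.007 rz 0.022
x 3.3 y 6.3 z 11.5 | rx -0.126 ry 0.007 rz 0.022
x 3.3 y 4.7 z 12.2 | rx -0.126 ry 0.007 rz 0.022
x 3.3 y 3.1 z 12.7 | rx -0.126 ry 0.007 rz 0.022
x 3.3 y 1.4 z 13.0 | rx -0.126 ry 0.007 rz 0.022
x 3.2 y -0.4 z 13.1 | rx -0.126 ry 0.007 rz 0.022
x 3.1 y -2.1 z 13.0 | rx -0.126 ry 0.007 rz 0.022
x 3.0 y -3.8 z 12.6 | rx -0.126 ry 0.007 rz 0.022
x 2.8 y -5.4 z 12.1 | rx -0.126 ry 0.007 rz 0.022
x 2.6 y -6.9 z 11.3 | rx -0.126 ry 0.007 rz 0.022
x 2.3 y -8.4 z 10.4 | rx -0.126 ry 0.007 rz 0.022
x 2.1 y -9.7 z 9.2 | rx -0.126 ry 0.007 rz 0.022
x 1.8 y -10.8 z 8.0 | rx -0.126 ry 0.007 rz 0.022
x 1.5 y -11.7 z 6.5 | rx -0.126 ry 0.007 rz 0.022
x 1.2 y -12.5 z 5.0 | rx -0.126 ry 0.007 rz 0.022
x 0.8 y -13.1 z 3.4 | rx -0.126 ry 0.007 rz 0.022
x 0.5 y -13.4 z 1.7 | rx -0.126 ry 0.007 rz 0.022
```

View pics/scene1.png

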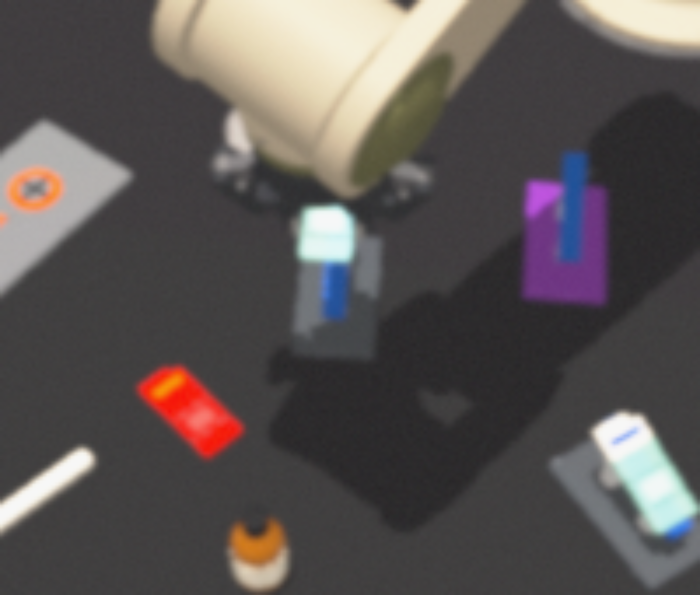

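View pics/top1.png

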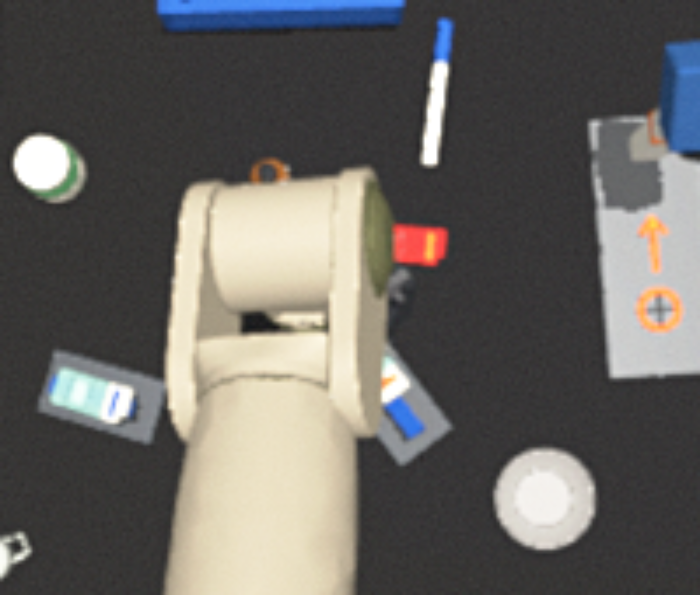

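The beam at scene crop (335,292) is empty, and the glass is held at (327,233). Its corners look square to the fingers, and the blue slide has not moved. Now the carry, turning the slide on the way.

Emit:
{"method": "jog_arm", "body": {"increments": [{"x": 2.7, "y": 11.3, "z": 6.9, "rx": -0.126, "ry": 0.007, "rz": 0.022, "hand": 25}, {"x": 2.9, "y": 10.3, "z": 8.2, "rx": -0.126, "ry": 0.007, "rz": 0.022, "hand": 25}, {"x": 3.1, "y": 9.1, "z": 9.5, "rx": -0.126, "ry": 0.007, "rz": 0.022, "hand": 25}, {"x": 3.2, "y": 7.8, "z": 10.6, "rx": -0.126, "ry": 0.007, "rz": 0.022, "hand": 25}, {"x": 3.3, "y": 6.3, "z": 11.5, "rx": -0.126, "ry": 0.007, "rz": 0.022, "hand": 25}]}}

```text
time_s: 6.6
eef_pos: [517.4, -38.1, 130.0]
ee_rot: [-0.447, -0.462, -0.385, 0.662]
force: [0.3, -0.3, -0.8]
grip_width: 0.362
```

Emit:
{"method": "jog_arm", "body": {"increments": [{"x": 3.3, "y": 4.7, "z": 12.2, "rx": -0.126, "ry": 0.007, "rz": 0.022, "hand": 25}, {"x": 3.3, "y": 3.1, "z": 12.7, "rx": -0.126, "ry": 0.007, "rz": 0.022, "hand": 25}, {"x": 3.3, "y": 1.4, "z": 13, "rx": -0.126, "ry": 0.007, "rz": 0.022, "hand": 25}, {"x": 3.2, "y": -0.4, "z": 13.1, "rx": -0.126, "ry": 0.007, "rz": 0.022, "hand": 25}, {"x": 3.1, "y": -2.1, "z": 13, "rx": -0.126, "ry": 0.007, "rz": 0.022, "hand": 25}]}}

```text
time_s: 7.22
eef_pos: [520.1, -105.5, 128.8]
ee_rot: [0.597, 0.333, 0.553, -0.477]
force: [1.0, -0.0, 0.7]
grip_width: 0.359
```

```bash
python3 -c "
from plan2 import *
np.set_printoptions(precision=2,suppress=True)
fin(40,10)"
```

```text
t 7.225 [ 520.11 -105.48  128.8 ] -> [ 526.53 -240.48  126.5 ] ang 73.72168072557155 w 30.629670777960452 F [ 1.05 -0.01  0.74] j [-0.32  0.45  1.6  -0.24  1.1  -0.55]
x 2.9 y -3.7 z 12.7 | rx -0.127 ry 0.006 rz 0.022
x 2.7 y -5.4 z 12.1 | rx -0.127 ry 0.006 rz 0.022
x 2.5 y -6.9 z 11.3 | rx -0.127 ry 0.006 rz 0.022
x 2.3 y -8.3 z 10.4 | rx -0.127 ry 0.006 rz 0.022
x 2.0 y -9.6 z 9.3 | rx -0.127 ry 0.006 rz 0.022
x 1.7 y -10.8 z 8.0 | rx -0.127 ry 0.006 rz 0.022
x 1.5 y -11.7 z 6.6 | rx -0.127 ry 0.006 rz 0.022
x 1.1 y -12.5 z 5.0 | rx -0.127 ry 0.006 rz 0.022
x 0.8 y -13.0 z 3.4 | rx -0.127 ry 0.006 rz 0.022
x 0.5 y -13.4 z 1.8 | rx -0.127 ry 0.006 rz 0.022
```

Emit:
{"method": "jog_arm", "body": {"increments": [{"x": 2.9, "y": -3.7, "z": 12.7, "rx": -0.127, "ry": 0.006, "rz": 0.022, "hand": 25}, {"x": 2.7, "y": -5.4, "z": 12.1, "rx": -0.127, "ry": 0.006, "rz": 0.022, "hand": 25}, {"x": 2.5, "y": -6.9, "z": 11.3, "rx": -0.127, "ry": 0.006, "rz": 0.022, "hand": 25}, {"x": 2.3, "y": -8.3, "z": 10.4, "rx": -0.127, "ry": 0.006, "rz": 0.022, "hand": 25}, {"x": 2, "y": -9.6, "z": 9.3, "rx": -0.127, "ry": 0.006, "rz": 0.022, "hand": 25}]}}

```text
time_s: 7.85
eef_pos: [523.2, -172.9, 127.8]
ee_rot: [0.687, 0.166, 0.664, -0.243]
force: [0.0, -0.3, 0.3]
grip_width: 0.359
```

Emit:
{"method": "jog_arm", "body": {"increments": [{"x": 1.7, "y": -10.8, "z": 8, "rx": -0.127, "ry": 0.006, "rz": 0.022, "hand": 25}, {"x": 1.5, "y": -11.7, "z": 6.6, "rx": -0.127, "ry": 0.006, "rz": 0.022, "hand": 25}, {"x": 1.1, "y": -12.5, "z": 5, "rx": -0.127, "ry": 0.006, "rz": 0.022, "hand": 25}, {"x": 0.8, "y": -13, "z": 3.4, "rx": -0.127, "ry": 0.006, "rz": 0.022, "hand": 25}, {"x": 0.5, "y": -13.4, "z": 1.8, "rx": -0.127, "ry": 0.006, "rz": 0.022, "hand": 25}]}}

```text
time_s: 8.48
eef_pos: [526.3, -240.4, 126.8]
ee_rot: [0.707, -0.017, 0.707, 0.016]
force: [0.1, -0.0, -0.4]
grip_width: 0.362
```

Emit:
{"method": "jog_arm", "body": {"increments": [{"x": 0, "y": 0, "z": 0, "rx": 0, "ry": 0, "rz": 0, "hand": 25}, {"x": 0, "y": 0, "z": 0, "rx": 0, "ry": 0, "rz": 0, "hand": 25}, {"x": 0, "y": 0, "z": 0, "rx": 0, "ry": 0, "rz": 0, "hand": 25}]}}

```text
time_s: 8.85
eef_pos: [526.6, -239.4, 127.3]
ee_rot: [0.707, -0.016, 0.706, 0.014]
force: [0.0, 0.2, -0.3]
grip_width: 0.365
```

```bash
python3 -c "
from plan2 import *
np.set_printoptions(precision=2,suppress=True)
fin(0,2)
for n,u,v in (('scene',170,150),('top',345,170)): 
  im=capture(n); cv2.imwrite(n+'2_raw.png',im[:,:,::-1]); cv2.imwrite('pics/%s2.png'%n,cv2.resize(im[v-70:v+70,u-90:u+90,::-1],None,fx=4,fy=4))"
```

```text
t 8.85 [ 526.64 -239.37  127.32] -> [ 526.53 -240.48   86.5 ] ang 0.16368992393357026 w 31.16075746249825 F [ 0.03  0.2  -0.27] j [-0.63  0.52  1.47 -0.    1.15 -2.24]
x 20.4 y -0.5 z -0.1 | rx -0.000 ry 0.001 rz 0.001
x 20.4 y -0.5 z -0.1 | rx -0.000 ry 0.001 rz 0.001
```

View pics/scene2.png

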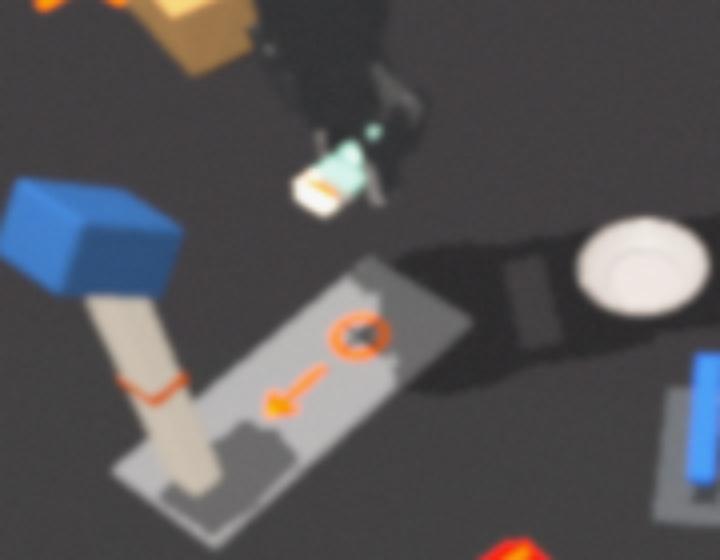

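View pics/top2.png

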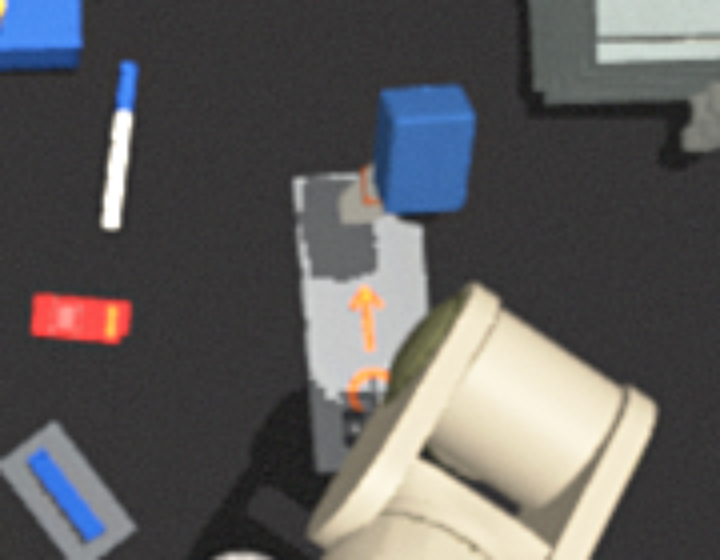

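The slide is held with its frosted end at scene crop (318,190), pointing at the post like the arrow. In the top view the wrist hides the slide. Descending 41 mm.

Emit:
{"method": "jog_arm", "body": {"increments": [{"x": 12, "y": -0.5, "z": 0, "rx": 0, "ry": 0.001, "rz": 0, "hand": 25}, {"x": 12, "y": -0.5, "z": 0, "rx": 0, "ry": 0.001, "rz": 0, "hand": 25}, {"x": 11, "y": 0, "z": 0, "rx": 0, "ry": 0, "rz": 0, "hand": 25}, {"x": 6, "y": 0, "z": 0, "rx": 0, "ry": 0, "rz": 0, "hand": 25}, {"x": 0, "y": 0, "z": 0, "rx": 0, "ry": 0, "rz": 0, "hand": 25}]}}

```text
time_s: 9.57
eef_pos: [526.6, -241.1, 85.8]
ee_rot: [0.707, -0.016, 0.707, 0.015]
force: [0.4, 0.7, -0.5]
grip_width: 0.365
```

Emit:
{"method": "jog_arm", "body": {"increments": [{"x": 0, "y": 0, "z": 0, "rx": 0, "ry": 0, "rz": 0, "hand": 25}, {"x": 0, "y": 0, "z": 0, "rx": 0, "ry": 0, "rz": 0, "hand": 25}, {"x": 0, "y": 0, "z": 0, "rx": 0, "ry": 0, "rz": 0, "hand": 25}, {"x": 0, "y": 0, "z": 0, "rx": 0, "ry": 0, "rz": 0, "hand": 25}]}}

```text
time_s: 10.07
eef_pos: [526.8, -241.2, 86.4]
ee_rot: [0.707, -0.016, 0.707, 0.015]
force: [0.2, 0.1, 0.1]
grip_width: 0.359
```

```bash
python3 -c "
from plan2 import *
np.set_printoptions(precision=2,suppress=True)
fin(0,1)
Rf,S=Rz(ry);lab=mark+[0,0,100];o=lab-S@[27,0,5]
n='scene';u,v=165,140
im=capture(n)[:,:,::-1].copy(); cv2.imwrite(n+'3_raw.png',im)
hsv=cv2.cvtColor(im,cv2.COLOR_BGR2HSV);w=((hsv[...,2]>185)).astype(np.uint8);mm=np.zeros_like(w);mm[105:170,135:195]=w[105:170,135:195]
b=cv2.resize(im[v-35:v+35,u-45:u+45],None,fx=8,fy=8,interpolation=cv2.INTER_CUBIC)
for q in [(38,16,5),(38,-16,5),(16,16,5),(16,-16,5),(32,-16,5),(38,-9,5),(27,0,5),(-38,16,5),(-38,-16,5)]:
  x=proj(n,o+S@np.array(q,float)); print(q,x); c=(np.array(x)-[u-45,v-35]+.5)*8; cv2.circle(b,tuple(int(k) for k in c),4,(255,0,255),1)
cv2.imwrite('pics/scene3.png',b)"
```

```text
t 10.075 [ 526.78 -241.16   86.45] -> [ 526.53 -240.48   86.5 ] ang 0.13748134970202328 w 30.67606986410977 F [0.19 0.13 0.05] j [-0.63  0.58  1.5  -0.    1.06 -2.24]
x -0.1 y 0.7 z -0.2 | rx -0.000 ry -0.000 rz 0.002
(38, 16, 5) [163.68 143.98]
(38, -16, 5) [154.87 138.47]
(16, 16, 5) [169.84 138.98]
(16, -16, 5) [161.05 133.58]
(32, -16, 5) [156.57 137.13]
(38, -9, 5) [156.78 139.67]
(27, 0, 5) [162.35 138.73]
(-38, 16, 5) [184.47 127.11]
(-38, -16, 5) [175.71 121.96]
```

View pics/scene3.png

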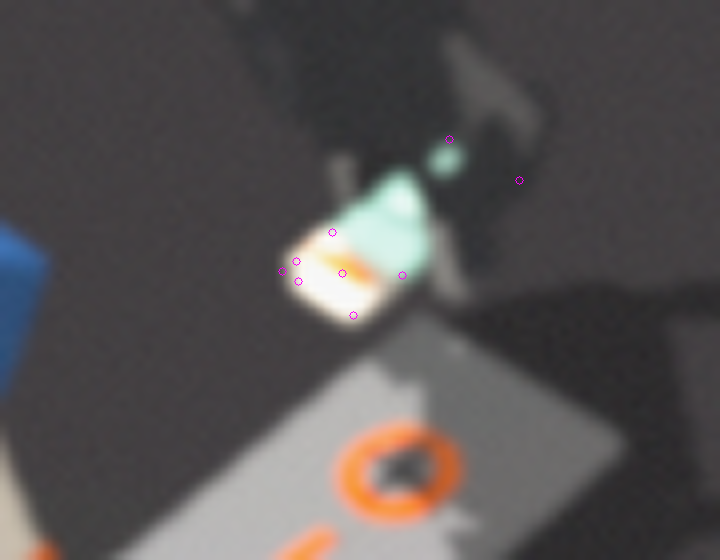

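The predicted outline (magenta) sits on the frosted end to within about 1 px, roughly 2.5 mm. The orange bar at crop (345,268) lies next to the predicted label point at (342,273), and the clipped corner is on the left, the -y side. The last check is that the bystanders haven't moved and the arm is still.

```bash
python3 - <<'E'
from h import *
from rig import sense
a=cv2.imread("scene0_raw.png");b=cv2.imread("scene3_raw.png")
for k,(u,v) in {"blue slide":(344,247),"bottle":(233,267),"dish":(241,147),"pen":(161,257),"tally":(412,237),"jar":(303,328)}.items():
    r=24;f=lambda i:np.float32(cv2.cvtColor(i[v-r:v+r,u-r:u+r],cv2.COLOR_BGR2GRAY))
    print(k,np.round(cv2.phaseCorrelate(f(a),f(b),cv2.createHanningWindow((2*r,2*r),cv2.CV_32F)),2))
s=sense();print(s["time_s"],np.abs(s["dq"]).max(),s["eef_pos"],s["grip_width"]*85.4)
E
```

```text
Traceback (most recent call last):
ValueError: setting an array element with a sequence. The requested array has an inhomogeneous shape after 1 dimensions. The detected shape was (2,) + inhomogeneous part.
```

```bash
python3 - <<'E'
from h import *
from rig import sense, finish_job
a=cv2.imread("scene0_raw.png");b=cv2.imread("scene3_raw.png")
ok=True
for k,(u,v) in {"blue slide":(344,247),"bottle":(233,267),"dish":(241,147),"pen":(161,257),"tally":(412,237),"jar":(303,328)}.items():
    r=24;f=lambda i:np.float32(cv2.cvtColor(i[v-r:v+r,u-r:u+r],cv2.COLOR_BGR2GRAY))
    sh,q=cv2.phaseCorrelate(f(a),f(b),cv2.createHanningWindow((2*r,2*r),cv2.CV_32F)); print(k,np.round(sh,2),round(q,2)); ok&=np.hypot(*sh)<2
s=sense();print(s["time_s"],np.abs(s["dq"]).max(),s["eef_pos"],s["grip_width"]*85.4)
print(ok)
E
```

```text
blue slide [0.   0.09] 0.93
bottle [-0.06  0.19] 0.82
dish [0.05 0.08] 0.9
pen [0.05 0.02] 0.95
tally [ 0.05 -0.04] 0.89
jar [-0.03  0.  ] 0.95
10.125 0.0017224815425662514 [ 526.75907773 -241.1517989    86.42024798] 30.95583347536451
True
```

```bash
python3 -c "
from rig import finish_job
print(finish_job())"
```

```text
the job is handed in; nothing more can be done
None
```

I lifted the orange-barred slide off its rest by the clear glass and handed the job in while holding it level, label up, over the reader's cross and pointing at the post. It took about 10 s of the 35 s allowed; the rig reports no verdict.

**Slide position:** in the last scene view, the frosted end lies within about 1 px (2.5 mm) of where it should be, 100 mm above the cross. The top view could not confirm this because the wrist hid the slide there.

**Grip and arm:** the tool is within 1 mm and 0.2° of its target. The grip is about 7 mm behind the slide's centre, with the fingers stopped at 31 mm on the 32 mm glass, and the arm is still.

**Other things:** the blue-barred slide, bottle, dish, pen, tally and jar moved less than 0.3 px.

**Problems:** one move call was refused because some keys were missing, and I resent it in full. The arm also swung by a few millimetres after one fast move, so I let it settle before the grasp and again before handing in. No final check failed or disagreed.

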